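# Move the blow-off nozzle to the other air outlet

## Task

Press in the release collar of the bench air outlet that holds the short metal nozzle tube and draw the tube out, then push the tube down into the empty outlet, past the grip, until it is fully home and locked with the collar sprung back up, and let go. Be gentle with both outlets: never yank the tube against the grip or ram it, and leave the other things on the bench where they are.

Things in the scene. Friction and masses are not known exactly. Their poses are not given: they have to be found in the camera images.
- tube: rigid aluminium nozzle tube, 87 mm long, 16 mm diameter, about 50 g, round. Origin: centre of its lower end; z to the tip. From below: taper 10 to 16 mm diameter over 0-5 mm, lip to 8, groove (10 mm diameter) 8 to 16, plain shaft 16 to 75, cone 75 to 87 (7 mm at tip). Starts locked upright in outlet_a on its stop, 42 mm of it above the collar.
- outlet_a: outlet holding the tube at the start. 70 x 70 mm steel foot, column, brass push-in fitting 45 mm across, over it a black release collar. Origin: centre of the foot's underside; z up along the bore. Collar's top face 95 mm above the origin, solid stop of the bore (17.6 mm wide) at 50 mm, four sprung teeth at 60-63 mm. Collar flange 46 mm across, 8 mm thick: pressed by fingertips astride the tube.
- outlet_b: the empty outlet. 70 x 70 mm steel foot, column, brass push-in fitting 45 mm across, over it a black release collar. Origin: centre of the foot's underside; z up along the bore. Same fitting (stop 45 mm below the collar's top), but set higher or lower on its column: collar's top 85 to 105 mm above the origin, not measured: see or feel it.
- collar_a (a joint): travel down of outlet_a's release collar, m: 0 = up at rest, hard end 0.008. Spring: about 5 N to start it, 11 N fully down; springs back. Down more than about 0.004 its teeth clear the tube. From fully down, lifting the tube 2.5 mm gets its lip past the teeth even if the collar rises along; a tube left 8 mm or more up rests loosely on the teeth.
- collar_b (a joint): same for outlet_b. A tube pushed in wedges the teeth apart (4 to 9 N) from 12 mm before the stop without moving the collar; they snap into its groove 2 mm before the stop and hold it.
- tooth_b0 (a joint): one of the four grip teeth inside outlet_b, m: 0 = closed (nothing there, or locked in the tube's groove), about 0.0022 = spread by a tube that is not yet locked
- tooth_b2 (a joint): the tooth oppopoint tooth_b0, same values
- paint_jar: small paint jar, 38 mm across, 50 mm high; a bystander, origin at the centre of its underside, leave it be
- thinner_jar: amber glass jar, 44 mm across, 60 mm high; a bystander, origin at the centre of its underside, leave it be
- boxcar: model boxcar, 120 x 36 x 48 mm; a bystander, origin at the centre of its underside, leave it be
- screwdriver: screwdriver, 150 mm, lying; a bystander, origin at the centre of its underside, leave it be
- screw_tin: open steel tin, 56 mm across, 30 mm high; a bystander, origin at the centre of its underside, leave it be
- sanding_block: cork sanding block, 90 x 45 x 26 mm; a bystander, origin at the centre of its underside, leave it be
- brush: brush, 150 mm, lying; a bystander, origin at the centre of its underside, leave it be

How it is judged (in metres and radians):
On the way, in this order (a step that is already met when the one before it is completed fails the run):
1. the release collar of the outlet holding the tube is pressed in (more than 5.5 mm) (value of joint collar_a above 0.0055 m), for 0.1 s.
2. the tube is drawn right out of that outlet (z of tube in the frame of outlet_a above 0.097 m), for 0.1 s.
3. the tube's lip, pushed down the empty outlet's bore, has spread the grip teeth (horizontal distance between tube and outlet_b below 0.004 m and z of tube in the frame of outlet_b below 0.078 m and value of joint any of tooth_b0, tooth_b2 above 0.0019 m), for 0.02 s.
At the end, for the whole second after the job is handed in: The tube, its lip pushed past the grip teeth, stands in the other outlet with the teeth closed again in its groove (within 1.2 mm), lower end 35 to 65 mm above the outlet's origin, within 4 mm of the bore's axis and 0.1 rad of its direction, collar up (within 2 mm), at rest and let go (z of tube in the frame of outlet_b between 0.035 and 0.065 m and value of joint each of tooth_b0, tooth_b2 below 0.0012 m and horizontal distance between tube and outlet_b below 0.004 m and angle between the z axis of tube and the z axis of outlet_b, either way round below 0.1 rad and value of joint collar_b below 0.002 m and linear speed of tube below 0.02 m/s); the robot touches nothing.
It fails at once if more than 40 N of contact force on either outlet (its fitting, collar or teeth), through the tube or the gripper (contact force between any of outlet_a, outlet_b and anything else above 40 N).
It fails at once if a bystander is moved more than 30 mm (distance of any of paint_jar, thinner_jar, boxcar, screwdriver, screw_tin, sanding_block, brush from where it was at the start of the episode above 0.03 m).
It also fails if it takes over 72 s, if anything falls off the work surface, if the arm or the gripper's body presses on something with over 40 N, if the wrist force passes 120 N, or if a joint passes its speed limit or range.

## Robot

A 6-joint arm with a two-finger parallel gripper is mounted at the origin on the work surface. World frame = base frame: x ahead of the robot, y to its left, z up, the work surface at z = 0. Lengths are in mm, angles in rad, forces in N, time in s.
With the tool pointing down it reaches from about 300 to 775 mm from the base axis. Payload 14.6 kg.
Tool frame: the origin (TCP) lies between the finger pads; the fingertips stand manip.tip_reach ahead of it and the grasp point (between the pads) lies 5 mm behind it (manip.tip_reach is the distance from the TCP to the fingertips, in mm); z points along the fingers, y is the line along which they close (so a half turn about z gives the same grasp; the last joint's range is limited). The gripper opens to 94 mm and grips with 3 to 60 N. Pads are 16 mm wide; open, the fingers measure 119 mm over their backs; the gripper's body (75 mm by 177 mm) begins 78 mm behind the grasp point.
Start: joints at [-1.17, 0.3, 1.521, -0, 1.321, -0.067], TCP at [248, -490.903, 219.446] pointing down, gripper open.
Joint ranges: [-3.03, 3.03], [-0.79, 2.21], [0.23, 2.52], [-1.04, 4.18], [0, 3.07], [-2.55, 2.55]. Speed limits (rad/s): [2.22, 2.22, 2.57, 3.14, 3.14, 3.14].

## Interface

Orientations are given as [roll, pitch, yaw] about the fixed x, y, z axes, in that order (R = Rz(yaw) Ry(pitch) Rx(roll)).
In Python, from cell import manip gives the robot as it stands. The module is installed in compiled form; this text tells all that it offers.
- The arm moves only by the shell command python3 -m creep 'ROWS' [FORCE]. ROWS is JSON, a list of rows, each a list of 3 entries, a list of its own where there are three numbers: the opening, from -1 (shut) to 1 (fully open), then the shift along the tool's x, y, z in cm, then the turn about the tool's z in units of 5 degrees (1.0 is 5 degrees). In form: [[grip, [tx, ty, tz], roll], ...]. A call has 1 to 12 rows; each row is the pose to reach, as a shift and turn from the pose commanded when the call began, along the tool's axes at that moment; what a row does not reach only later rows make up. A row lasts 1/10 s, in which the tool goes at most 50 mm and 8.59 degrees, less where a joint would pass 70% of its speed; a pose out of reach is approached as far as the arm can. A call with a gripper value outside its range is refused whole. The fingers move at their own pace and stop on an object; FORCE is the grip in N (left out, the last holds). Time passes only in rows, so rows that repeat a pose let the fingers close. It gives the time, the measured TCP pose, the force, the opening and the grip force at its end, in the units of the state.
- manip.read_state(): the state, without advancing time (a new reading comes with each control period).
- manip.camera(name): name is "scene" or "top" or "wrist"; returns the picture (420x560x3 uint8, red, green, blue); there is no depth.
- manip.camera_params(name): a dict with "fovy" (degrees; the focal length in pixels is half the picture's height over the tangent of half this angle, whatever the lens; pixels are square), "cx", "cy" (the principal point, pixels), "origin" and "attitude" of the camera in the world. Camera axes: x right, y down, z forward; pixel columns grow to the right and rows downward; lengths in mm; the calibration is good to about 2 mm. A picture is of the moment at which its call begins: read the wrist's pose just before it. camera_params takes no time and is no camera call; for the wrist camera it gives the pose at the moment of the call.
- manip.sign_off(): hands the job in; it is judged then, once.
The state is a dict: "clock": time; "joints": joint angles; "qd": joint speeds; "effort": joint torques, N m; "eef_pos": TCP position; "eef_rot": TCP orientation; "wrist_force": force on the tool from outside, world axes, zero at the start; "moment": the same for the moment, N m; "finger_gap": finger opening in mm; "finger_force": force on a finger pad.
Only numpy, scipy, OpenCV 4.12 (cv2) and the standard library are available. Lean on these libraries where they do the work, as an engineer would, in place of code of your own. Each camera call takes 0.05 s, during which the arm holds its last target. There are 200 camera calls.

## Working session

There is one attempt and no reset: what is moved stays moved. The work goes in short steps, Python scripts to look and compute and a shell command to move; the robot and the scene stay as the last step left them, time stands still between calls to the robot, and variables do not carry over. Pictures are saved under pics/ and viewed, at most 12 in all, crops included, and the job is handed in when it is done.

```bash
mkdir -p pics
python3 - <<'E'
from cell import manip
import cv2,numpy as np
s=manip.read_state();print(s,manip.tip_reach)
ims=[]
for n in("scene","top","wrist"):
    print(n,manip.camera_params(n)); im=manip.camera(n)[:,:,::-1]; cv2.imwrite(f"pics/{n}0.png",im)
E
```

```text
{'clock': 0.0, 'joints': array([-1.16963030e+00,  3.00499670e-01,  1.52157218e+00,  2.16573544e-05,
        1.32068020e+00, -6.65968878e-02]), 'qd': array([-6.42241657e-04, -7.93488281e-05, -1.20690172e-03,  2.61629367e-04,
        5.83327792e-04, -3.09787332e-04]), 'effort': array([-1.50591990e-03, -5.31821108e+01, -3.52735233e+01,  7.07901525e-02,
        2.45206797e-02, -3.68955239e-05]), 'eef_pos': array([ 247.90043971, -490.69709327,  218.87441049]), 'eef_rot': array([-3.14043723e+00, -9.80855794e-05,  4.67757489e-01]), 'wrist_force': array([-0.557812  , -0.9652626 ,  0.39106296]), 'moment': array([-0.00163095,  0.06675072,  0.02260602]), 'finger_force': 0.0, 'finger_gap': 93.86460934272446} 14.0
scene {'fovy': 42.94537227871102, 'cx': 285.8263393309504, 'cy': 210.7276024486291, 'origin': array([ 973.45492285, -815.03988247,  901.04163737]), 'attitude': array([-2.31057992, -0.00312662,  0.46675022])}
top {'fovy': 42.60332320088351, 'cx': 289.3002452946523, 'cy': 214.66767148619047, 'origin': array([ 457.2290748 ,   -3.1389274 , 1445.22359014]), 'attitude': array([-3.08708618, -0.01237638, -1.5992062 ])}
wrist {'fovy': 63.179035594039604, 'cx': 283.74104927161386, 'cy': 205.26295809310102, 'origin': array([ 318.6949937 , -454.19039801,  384.6131449 ]), 'attitude': array([ 2.86593292e+00,  7.89046512e-04, -1.10328539e+00])}
```

View pics/top0.png

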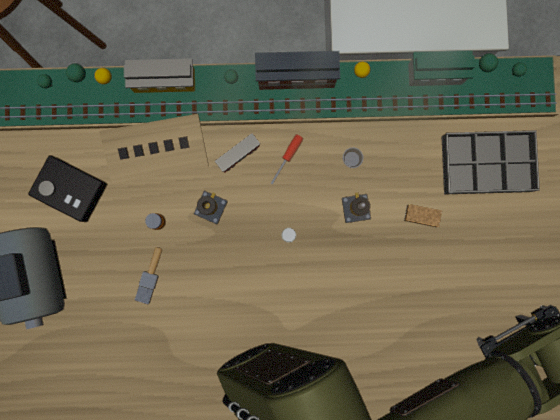

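View pics/scene0.png

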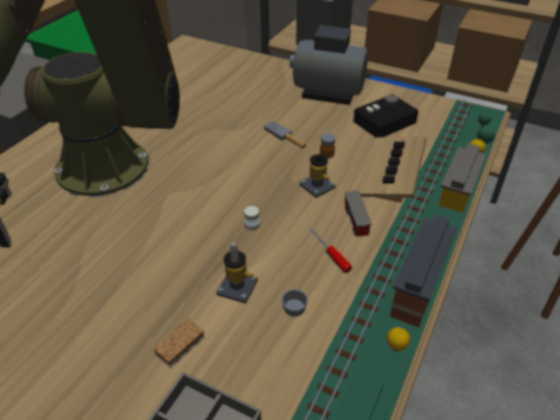

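The top view shows outlet_a with the tube at about (357,207) and the empty outlet_b at about (209,206). The scene view has them at (235,268) and (318,172). I'll zoom in on both.

```bash
cat > h.py <<'E'
import numpy as np
from scipy.spatial.transform import Rotation as R
def ray(p,u,v):
    f=210/np.tan(np.radians(p['fovy']/2)); M=R.from_euler('xyz',p['attitude']).as_matrix()
    return np.array(p['origin']),M@np.array([(u-p['cx'])/f,(v-p['cy'])/f,1.])
def at_z(p,u,v,z):
    o,d=ray(p,u,v); return o+d*(z-o[2])/d[2]
def proj(p,X):
    f=210/np.tan(np.radians(p['fovy']/2)); M=R.from_euler('xyz',p['attitude']).as_matrix()
    c=M.T@(np.array(X)-p['origin']); return c[:2]/c[2]*f+[p['cx'],p['cy']]
E
python3 - <<'E'
import cv2,numpy as np
from h import *
from cell import manip
t=cv2.imread('pics/top0.png');s=cv2.imread('pics/scene0.png')
c=lambda im,u,v:cv2.resize(im[v-30:v+30,u-40:u+40],(400,300),interpolation=cv2.INTER_CUBIC)
cv2.imwrite('pics/z.png',np.vstack([np.hstack([c(t,357,207),c(t,209,206)]),np.hstack([c(s,237,268),c(s,318,172)])]))
p=manip.camera_params('top')
print(at_z(p,357,207,95),at_z(p,209,206,95))
E
```

```text
[ 544.99282624 -192.82155287   95.        ] [557.75209778 178.81693598  95.        ]
```

View pics/z.png

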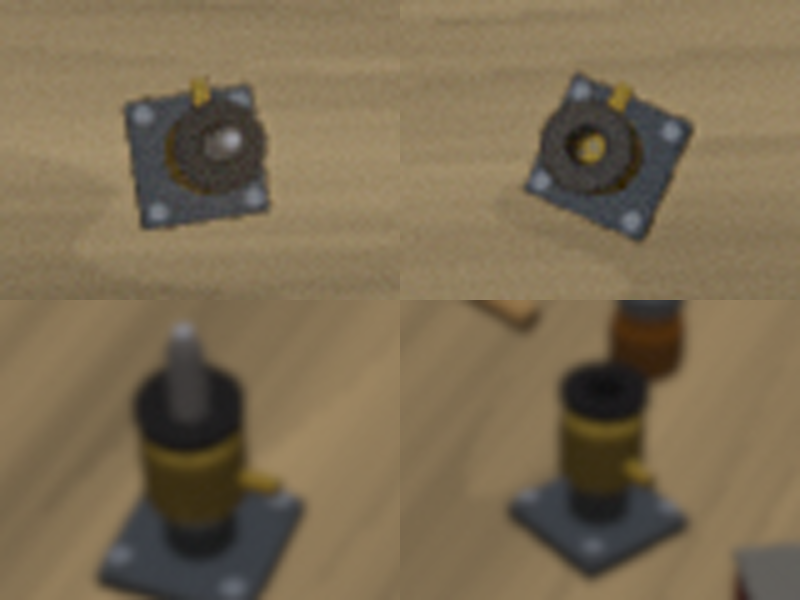

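The crops show collar A centred at about (360,206) and collar B at about (207,206) in the top picture, both standing upright. Next I'll work out the hover over A so I can use the wrist camera.

```bash
cat >> h.py <<'E'
def togo(s,X,yaw=None):
    M=R.from_euler('xyz',s['eef_rot']).as_matrix()
    return M.T@(np.array(X)-s['eef_pos'])/10
E
python3 - <<'E'
from h import *
from cell import manip
p=manip.camera_params('top');A=at_z(p,359.8,205.9,95)
print(A,[at_z(p,206.8,205.7,z) for z in (85,95,105)])
print(togo(manip.read_state(),[A[0],A[1],219]))
E
```

```text
[ 547.57191871 -199.97663343   95.        ] [array([559.40914792, 185.69665477,  85.        ]), array([558.65794735, 184.30838608,  95.        ]), array([557.90674679, 182.92011739, 105.        ])]
[ 3.98585985e+01 -1.24409444e+01  1.52720043e-02]
```

```bash
python3 -m creep '[[0.2,[3.6,-1.1,0],0],[0.0,[7.2,-2.3,0],0],[-0.2,[10.9,-3.4,0],0],[-0.3,[14.5,-4.5,0],0],[-0.4,[18.1,-5.7,0],0],[-0.5,[21.7,-6.8,0],0],[-0.5,[25.4,-7.9,0],0],[-0.5,[29,-9,0],0],[-0.5,[32.6,-10.2,0],0],[-0.5,[36.2,-11.3,0],0],[-0.5,[39.9,-12.4,0],0],[-0.5,[39.9,-12.4,0],0]]' 40
python3 - <<'E'
from h import *
from cell import manip
import cv2
s=manip.read_state();p=manip.camera_params('wrist');im=manip.camera('wrist')[:,:,::-1]
cv2.imwrite('pics/w1.png',im)
print(s['eef_pos'],s['eef_rot'],s['finger_gap'],s['joints'],p)
E
```

```text
clock: 1.35
eef_pos: [550.2, -197.3, 218.8]
eef_rot: [-3.141, 0.0, 0.471]
wrist_force: [-0.4, -0.7, 0.2]
finger_gap: 23.7
finger_force: 0.0
[ 550.24107196 -197.29349729  218.80032549] [-3.14067706e+00  6.12503131e-05  4.71455858e-01] 23.703117711108636 [-4.07169052e-01  3.78061665e-01  1.41843574e+00  5.51071886e-04
  1.34583926e+00  6.92048320e-01] {'fovy': 63.179035594039604, 'cx': 283.74104927161386, 'cy': 205.26295809310102, 'origin': array([ 620.9076086 , -160.50386637,  384.47438718]), 'attitude': array([ 2.86586851e+00,  6.19475075e-04, -1.09963230e+00])}
```

View pics/w1.png

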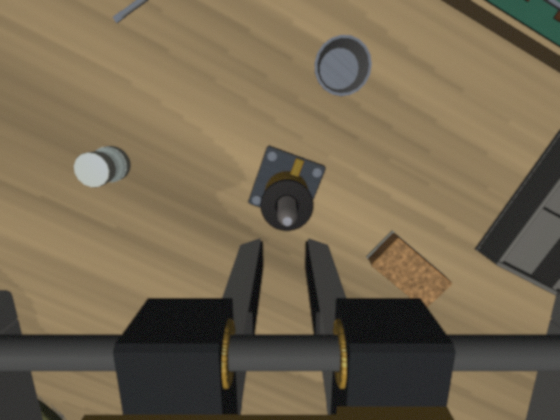

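The wrist view shows collar A centred at about (286.5,204) with the tube tip near (287,216), and the fingertips at about (255,242) and (316,242).

Run:
```python
from h import *
from cell import manip
import cv2
s=manip.read_state();p=manip.camera_params('wrist')
im=cv2.imread('pics/w1.png')[170:250,236:336]
cv2.imwrite('pics/w1c.png',cv2.resize(im,(800,640)[:1]+(600,),interpolation=cv2.INTER_CUBIC))
A=at_z(p,286.5,203.5,95);print(A,at_z(p,287.5,216,137),proj(p,[547.6,-200,95]),togo(s,[A[0],A[1],125]))
```

```text
[ 549.07257382 -200.51227022   95.        ] [ 550.89833281 -200.09123881  137.        ] [285.2207814 204.6822577] [-0.06460354  0.15938716  9.37908459]
```

View pics/w1c.png

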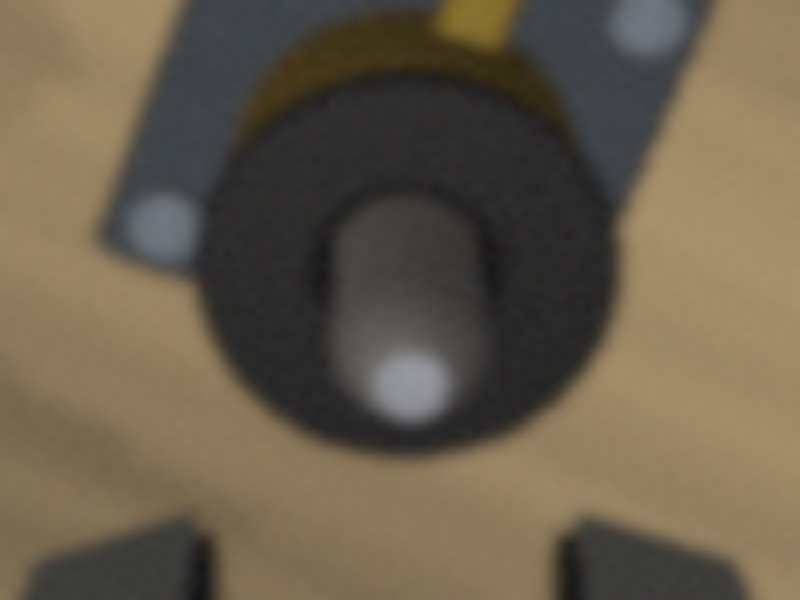

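Run:
```python
from h import *
from cell import manip
s=manip.read_state();p=manip.camera_params('wrist')
A=at_z(p,286.5,204.4,95);T=at_z(p,286.8,221.1,137);print(A,T,proj(p,s['eef_pos']-[0,0,14]),togo(s,A),togo(s,T))
```

```text
[ 548.34038405 -200.88649049   95.        ] [ 547.02322007 -201.47557399  137.        ] [285.22671729 253.92741963] [-0.14500302  0.1618745  12.37913312] [-0.29167134  0.15139688  8.1792286 ]
```

```bash
python3 -m creep '[[-0.5,[-0.2,0.18,2],0],[-0.5,[-0.2,0.18,4],0],[-0.5,[-0.2,0.18,5.5],0],[-0.5,[-0.2,0.18,6.5],0],[-0.5,[-0.2,0.18,7.5],0],[-0.5,[-0.2,0.18,8.5],0],[-0.5,[-0.2,0.18,9.5],0],[-0.5,[-0.2,0.18,10.2],0],[-0.5,[-0.2,0.18,10.6],0],[-0.5,[-0.2,0.18,10.6],0],[-0.5,[-0.2,0.18,10.6],0]]' 40
```

```text
clock: 2.5
eef_pos: [547.4, -202.9, 113.8]
eef_rot: [3.141, -0.0, 0.468]
wrist_force: [-0.3, -0.3, 0.4]
finger_gap: 23.3
finger_force: 0.0
```

```bash
python3 -m creep '[[-0.52,[0,0,0.3],0],[-0.52,[0,0,0.5],0],[-0.52,[0,0,0.7],0],[-0.52,[0,0,0.8],0],[-0.52,[0,0,0.8],0]]' 40
```

```text
clock: 3.0
eef_pos: [547.4, -202.9, 106.0]
eef_rot: [3.141, -0.001, 0.468]
wrist_force: [-1.2, 0.8, 7.0]
finger_gap: 22.2
finger_force: 3.2
```

```bash
python3 -m creep '[[-0.52,[0,0,0.2],0],[-0.52,[0,0,0.35],0],[-0.52,[0,0,0.45],0],[-0.52,[0,0,0.5],0],[-0.52,[0,0,0.5],0]]' 40
```

```text
clock: 3.5
eef_pos: [547.5, -202.9, 101.5]
eef_rot: [3.141, -0.001, 0.468]
wrist_force: [-3.3, 1.2, 9.0]
finger_gap: 22.5
finger_force: 4.8
```

```bash
python3 -m creep '[[-0.52,[0,0,0.1],0],[-0.52,[0,0,0.12],0],[-0.75,[0,0,0.12],0],[-0.85,[0,0,0.12],0],[-0.9,[0,0,0.12],0],[-0.9,[0,0,0.12],0]]' 30
```

```text
clock: 4.1
eef_pos: [547.9, -202.7, 101.1]
eef_rot: [3.14, -0.002, 0.468]
wrist_force: [-4.4, 5.7, 16.6]
finger_gap: 15.7
finger_force: 33.2
```

```bash
python3 -m creep '[[-0.9,[0,0,-0.1],0],[-0.9,[0,0,-0.25],0],[-0.9,[0,0,-0.4],0],[-0.9,[0,0,-0.6],0],[-0.9,[0,0,-0.8],0],[-0.9,[0,0,-1.0],0],[-0.9,[0,0,-1.2],0],[-0.9,[0,0,-1.3],0],[-0.9,[0,0,-1.3],0]]' 30
```

```text
clock: 5.0
eef_pos: [547.3, -202.7, 112.4]
eef_rot: [-3.142, -0.0, 0.468]
wrist_force: [-0.0, 2.7, 2.2]
finger_gap: 15.6
finger_force: 29.9
```

```bash
python3 -m creep '[[-0.58,[0,0,0],0],[-0.56,[0,0,0],0],[-0.56,[0,0,-0.4],0],[-0.56,[0,0,-0.8],0],[-0.56,[0,0,-1.2],0],[-0.56,[0,0,-1.2],0],[-0.8,[0,0,-1.2],0],[-0.9,[0,0,-1.2],0],[-0.9,[0,0,-1.2],0],[-0.9,[0,0,-1.2],0]]' 40
python3 - <<'E'
from cell import manip
import cv2
im=manip.camera('wrist')[:,:,::-1]
cv2.imwrite('pics/w2.png',im[120:420,130:430])
E
```

```text
clock: 6.0
eef_pos: [547.2, -202.7, 124.2]
eef_rot: [-3.141, 0.0, 0.468]
wrist_force: [-0.7, 1.9, 1.1]
finger_gap: 15.2
finger_force: 39.9
```

View pics/w2.png

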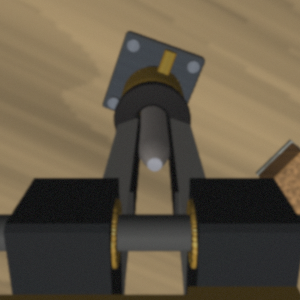

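The tube is gripped and upright, its tip at about (155,165) in the crop. Now I'll lift it clear.

```bash
python3 -m creep '[[-0.9,[0,0,-0.4],0],[-0.9,[0,0,-1],0],[-0.9,[0,0,-1.8],0],[-0.9,[0,0,-2.6],0],[-0.9,[0,0,-3.6],0],[-0.9,[0,0,-4.6],0],[-0.9,[0,0,-5.6],0],[-0.9,[0,0,-6.6],0],[-0.9,[0,0,-7.5],0],[-0.9,[0,0,-8.5],0],[-0.9,[0,0,-8.5],0]]'
python3 - <<'E'
from h import *
from cell import manip
import cv2
s=manip.read_state()
print(togo(s,[558.6-60*0,184.3,s['eef_pos'][2]]),s['joints'],s['finger_gap'])
im=manip.camera('scene')[:,:,::-1]; cv2.imwrite('pics/s3.png',cv2.resize(im[160:320,180:400],(770,560)))
cv2.imwrite('pics/s3f.png',im)
E
```

```text
clock: 7.15
eef_pos: [547.7, -203.0, 210.8]
eef_rot: [3.14, -0.001, 0.468]
wrist_force: [-0.2, -0.1, -0.6]
finger_gap: 15.3
finger_force: 39.9
[ 1.84387700e+01 -3.40784860e+01 -3.20423504e-02] [-4.17686459e-01  3.81407780e-01  1.43255416e+00 -5.68672959e-07
  1.32545420e+00  6.85349824e-01] 15.337828451647871
```

View pics/s3.png

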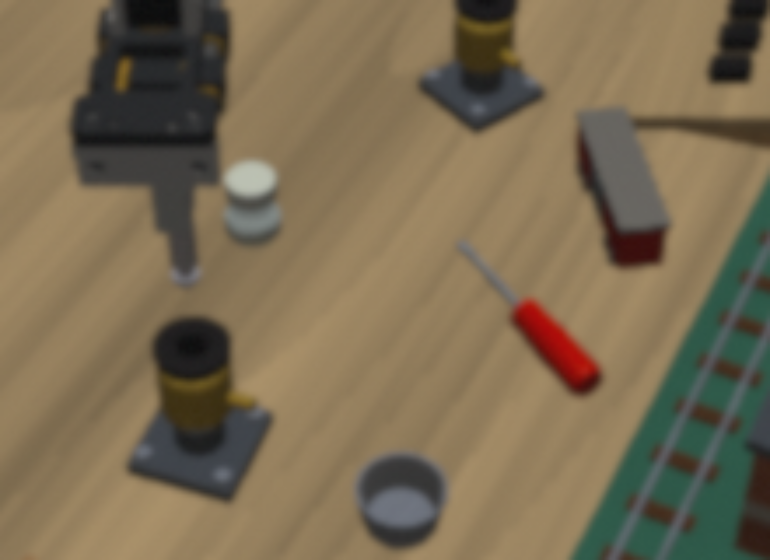

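The tube is out of A, its lower end at about (187,280) in the crop, clear above the empty fitting. Next is a hover short of B, so the wrist camera can see it.

```bash
python3 -m creep '[[-0.9,[0.7,-1.5,0],0],[-0.9,[2,-4.5,0],0],[-0.9,[3.4,-8,0],0],[-0.9,[4.9,-11.5,0],0],[-0.9,[6.4,-15,0],0],[-0.9,[7.9,-18.5,0],0],[-0.9,[9.4,-22,0],0],[-0.9,[10.9,-25.5,0],0],[-0.9,[12.4,-29,0],0],[-0.9,[13.5,-32,0],0],[-0.9,[14.3,-33.6,0],0],[-0.9,[14.4,-34,0],0]]'
python3 -m creep '[[-0.9,[0,0,0],0],[-0.9,[0,0,0],0],[-0.9,[0,0,0],0]]'
python3 - <<'E'
from h import *
from cell import manip
import cv2
s=manip.read_state();p=manip.camera_params('wrist');im=manip.camera('wrist')[:,:,::-1]
print(s['eef_pos'],s['eef_rot'],p['origin'],p['attitude'])
u,v=proj(p,[558.6,184.3,95]).astype(int);print(u,v)
cv2.imwrite('pics/w4.png',im)
cv2.imwrite('pics/w4c.png',cv2.resize(im[v-40:v+50,u-60:u+60],(800,600),interpolation=cv2.INTER_CUBIC))
E
```

```text
clock: 8.4
eef_pos: [521.5, 167.8, 208.7]
eef_rot: [-3.141, 0.001, 0.47]
wrist_force: [-1.0, -0.5, 0.1]
finger_gap: 15.6
finger_force: 39.9
clock: 8.7
eef_pos: [522.5, 164.7, 209.2]
eef_rot: [3.142, 0.0, 0.467]
wrist_force: [-0.3, 0.7, 0.6]
finger_gap: 15.2
finger_force: 39.9
[522.50237204 164.74290175 209.20857003] [3.14156399e+00 1.30005338e-04 4.66684514e-01] [593.28190678 201.34173055 374.85614859] [ 2.86574311e+00 -2.69561305e-04 -1.10444388e+00]
283 157
```

View pics/w4c.png

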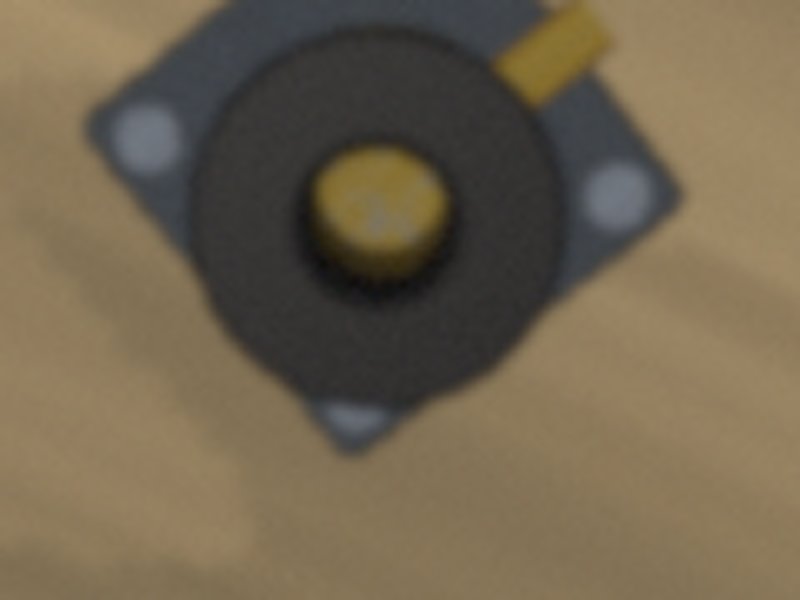

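The crop shows collar B centred at (379,216), which is about (279.4,148.9) in the full picture, with its bore open. I'll triangulate it across the cameras.

Run:
```python
from h import *
from cell import manip
from scipy.optimize import least_squares
s=manip.read_state();pw=manip.camera_params('wrist');ps=manip.camera_params('scene');pt=manip.camera_params('top')
obs=[(pw,(279.4,148.9)),(ps,(317.9,159.5)),(pt,(206.8,205.7))]
r=least_squares(lambda X:np.concatenate([proj(p,X)-o for p,o in obs]),[558,184,95]);print(r.x,r.fun)
obs=[(ps,(234.1,258.7)),(pt,(359.8,205.9))]
r=least_squares(lambda X:np.concatenate([proj(p,X)-o for p,o in obs]),[548,-200,95]);print('A',r.x,r.fun)
for z in(85,95,105):
    B=at_z(pw,279.4,148.9,z);print(z,B,togo(s,B)+np.array([-.18,.1,0]))
```

```text
[562.18444724 189.56022146  86.31926229] [ 0.15547523  0.72535612  0.47475444  0.72478597 -1.62834803 -1.09131539]
A [ 547.91952515 -200.31205946   92.03409123] [-0.05699003  0.0032233  -0.04043865 -0.05790615]
85 [562.52668835 189.89452699  85.        ] [ 4.51904199 -0.34434653 12.42626176]
95 [563.58859684 190.29070721  95.        ] [ 4.63170675 -0.33193605 11.4262624 ]
105 [564.65050532 190.68688744 105.        ] [ 4.7443715  -0.31952558 10.42626304]
```

```bash
python3 -m creep '[[-0.9,[1,0,-0.4],0],[-0.9,[2.5,-0.1,-0.9],0],[-0.9,[3.5,-0.2,-0.9],0],[-0.9,[4,-0.3,-0.9],0],[-0.9,[4,-0.3,-0.9],0],[-0.9,[4,-0.3,-0.9],0],[-0.9,[4,-0.3,-0.9],0],[-0.9,[4,-0.3,-0.9],0]]'
python3 - <<'E'
from h import *
from cell import manip
import cv2
s=manip.read_state();p=manip.camera_params('wrist');im=manip.camera('wrist')[:,:,::-1]
print(s['eef_pos'],s['eef_rot'],s['qd'].round(3),p['origin'],p['attitude'])
cv2.imwrite('pics/w5.png',im)
cv2.imwrite('pics/w5c.png',cv2.resize(im[160:260,220:353],(800,600),interpolation=cv2.INTER_CUBIC))
E
```

```text
clock: 9.55
eef_pos: [556.6, 186.1, 218.3]
eef_rot: [3.142, -0.0, 0.468]
wrist_force: [0.3, 0.7, -0.4]
finger_gap: 15.4
finger_force: 39.9
[556.6129268  186.14497173 218.34272403] [ 3.14155925e+00 -1.64100457e-05  4.67705278e-01] [-0.     0.    -0.003 -0.001  0.001  0.   ] [627.32775436 222.82404822 383.98728317] [ 2.86591290e+00 -2.48129430e-04 -1.10337662e+00]
```

View pics/w5c.png

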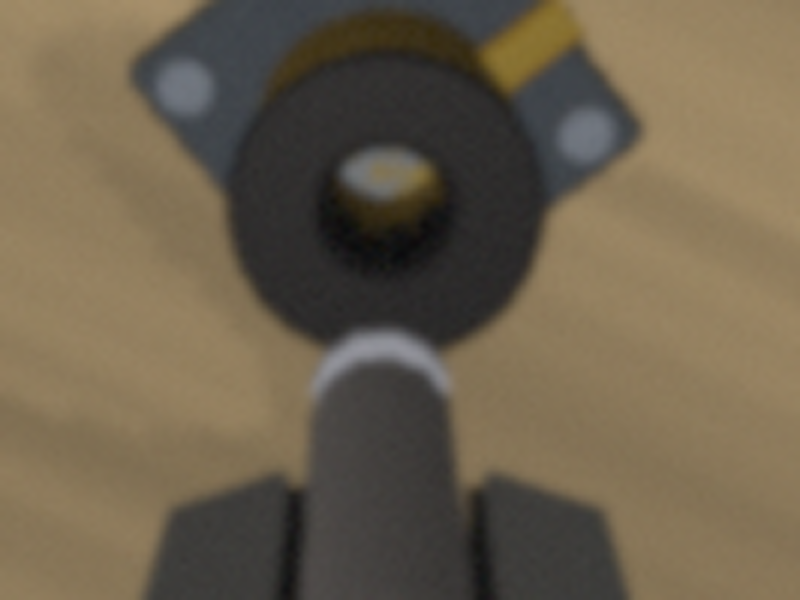

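The crop shows collar B's centre at (387,203), about (283.9,193.4) in full. The tube's lower end sits at column 283.4, so sideways alignment is already good.

Run:
```python
from h import *
from cell import manip
s=manip.read_state();p=manip.camera_params('wrist')
for z in(90,95,100):
    B=at_z(p,283.9,193.4,z);print(z,B,togo(s,B),togo(s,B)+[-.18,.1,0])
for h in (64,66): print(proj(p,s['eef_pos']-[0,0,h]))
```

```text
90 [562.97853397 190.1138562   90.        ] [ 0.73980688 -0.06503343 12.83233928] [ 0.55980688  0.03496657 12.83233928]
95 [564.07344155 190.67062504  95.        ] [ 0.86267698 -0.06537112 12.33234831] [ 0.68267698  0.03462888 12.33234831]
100 [565.16834912 191.22739387 100.        ] [ 0.98554709 -0.06570881 11.83235735] [ 0.80554709  0.03429119 11.83235735]
[284.88218777 225.13313408]
[284.87249282 224.21698279]
```

```bash
python3 -m creep '[[-0.9,[0.4,0.04,0],0],[-0.9,[0.66,0.04,0.5],0],[-0.9,[0.66,0.04,1.5],0],[-0.9,[0.66,0.04,2.5],0],[-0.9,[0.66,0.04,3.5],0],[-0.9,[0.66,0.04,3.9],0],[-0.9,[0.66,0.04,4.2],0],[-0.9,[0.66,0.04,4.2],0],[-0.9,[0.66,0.04,4.2],0]]'
python3 - <<'E'
from cell import manip
import cv2
im=manip.camera('wrist')[:,:,::-1]
cv2.imwrite('pics/w6c.png',cv2.resize(im[140:260,203:363],(800,600),interpolation=cv2.INTER_CUBIC))
E
```

```text
clock: 10.5
eef_pos: [563.0, 189.0, 176.6]
eef_rot: [3.141, -0.0, 0.468]
wrist_force: [0.8, 0.9, -0.2]
finger_gap: 15.1
finger_force: 39.9
```

View pics/w6c.png

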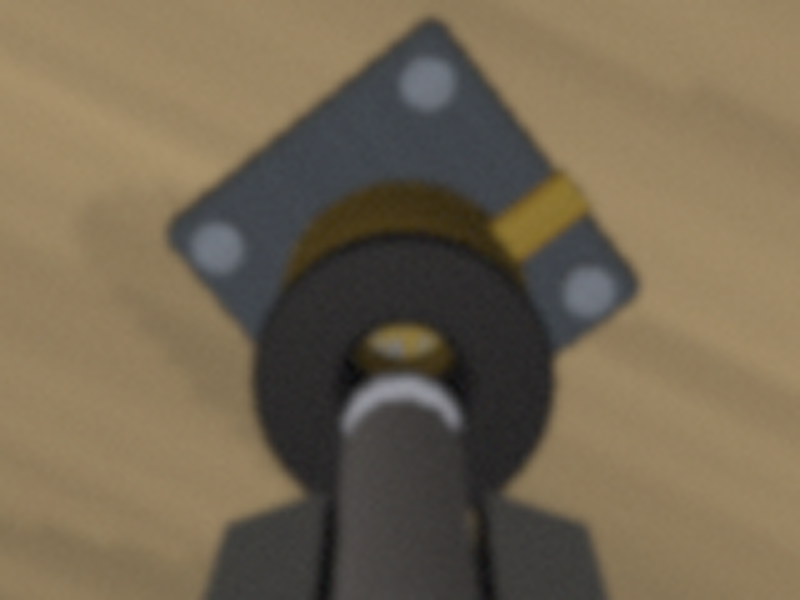

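The tube's end, at about (402,410) in the crop, is lined up with the bore at about (405,385), which lies lower down. I'll lower it gently.

```bash
python3 -m creep '[[-0.9,[0,0,0.4],0],[-0.9,[0,0,0.8],0],[-0.9,[0,0,1.1],0],[-0.9,[0,0,1.4],0],[-0.9,[0,0,1.6],0],[-0.9,[0,0,1.6],0]]'; python3 -m creep '[[-0.9,[0,0,0.2],0],[-0.9,[0,0,0.4],0],[-0.9,[0,0,0.4],0]]'; python3 -m creep '[[-0.9,[0,0,0.2],0],[-0.9,[0,0,0.4],0],[-0.9,[0,0,0.4],0]]'
```

```text
clock: 11.15
eef_pos: [562.8, 188.9, 159.9]
eef_rot: [-3.141, 0.0, 0.468]
wrist_force: [-0.5, -0.3, 0.2]
finger_gap: 14.8
finger_force: 39.9
clock: 11.45
eef_pos: [562.8, 188.9, 156.0]
eef_rot: [-3.142, 0.0, 0.468]
wrist_force: [-0.2, 1.4, 0.2]
finger_gap: 15.2
finger_force: 39.9
clock: 11.75
eef_pos: [562.8, 188.9, 151.9]
eef_rot: [-3.141, 0.0, 0.468]
wrist_force: [-0.5, -0.3, -0.7]
finger_gap: 15.0
finger_force: 39.9
```

```bash
for i in 1 2 3; do python3 -m creep '[[-0.9,[0,0,0.2],0],[-0.9,[0,0,0.4],0],[-0.9,[0,0,0.4],0]]' | egrep 'pos|wrist'; done
```

```text
eef_pos: [562.9, 188.8, 148.4]
wrist_force: [-2.5, -0.6, 4.9]
eef_pos: [562.9, 188.8, 144.7]
wrist_force: [-2.6, -2.3, 5.7]
eef_pos: [562.9, 188.8, 141.0]
wrist_force: [-3.8, -3.5, 9.9]
```

Run:
```python
from cell import manip
import cv2,numpy as np
a=manip.camera('wrist')[:,:,::-1];b=manip.camera('scene')[:,:,::-1]
c=lambda im:cv2.resize(im,(400,400),interpolation=cv2.INTER_CUBIC)
cv2.imwrite('pics/w7.png',np.hstack([c(a[160:280,223:343]),c(b[120:200,278:358])]))
```

```text
(no output)
```

View pics/w7.png

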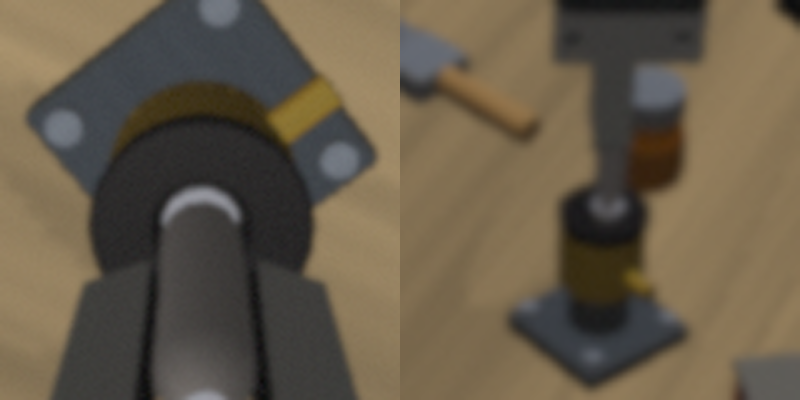

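The tube isn't entering. Its taper is caught on the far rim and pressing the collar down: the lip ring is still visible and the collar sits about 5 mm lower. The side force points along -tool x, so collar B is lower than I assumed (about 86 mm) and I overshot x by about 2 mm. I'll back up, shift and retry.

```bash
python3 -m creep '[[-0.9,[0,0,-0.3],0],[-0.9,[0,0,-0.6],0],[-0.9,[0,0,-1.0],0],[-0.9,[-0.1,0.02,-1.2],0],[-0.9,[-0.2,0.04,-1.2],0],[-0.9,[-0.2,0.04,-1.2],0],[-0.9,[-0.2,0.04,-1.0],0],[-0.9,[-0.2,0.04,-0.8],0],[-0.9,[-0.2,0.04,-0.7],0],[-0.9,[-0.2,0.04,-0.7],0]]'; for i in 1 2; do python3 -m creep '[[-0.9,[0,0,0.1],0],[-0.9,[0,0,0.3],0],[-0.9,[0,0,0.3],0]]' | egrep 'pos|wrist'; done
```

```text
clock: 13.75
eef_pos: [561.2, 187.7, 146.9]
eef_rot: [-3.142, 0.0, 0.468]
wrist_force: [-0.1, 0.5, -0.4]
finger_gap: 15.5
finger_force: 39.9
eef_pos: [561.2, 187.6, 144.0]
wrist_force: [0.3, -0.7, -0.9]
eef_pos: [561.2, 187.7, 140.9]
wrist_force: [-0.4, 0.3, -0.3]
```

It's in the bore with no force on it. Continuing.

```bash
for i in 1 2 3 4 5; do python3 -m creep '[[-0.9,[0,0,0.2],0],[-0.9,[0,0,0.4],0],[-0.9,[0,0,0.4],0]]' | egrep 'pos|wrist'; done
```

```text
eef_pos: [561.1, 187.6, 136.9]
wrist_force: [-0.4, 0.6, 0.0]
eef_pos: [561.2, 187.6, 132.9]
wrist_force: [0.3, -0.0, -1.0]
eef_pos: [561.2, 187.6, 128.9]
wrist_force: [-0.2, -0.4, -0.9]
eef_pos: [561.2, 187.6, 124.9]
wrist_force: [-0.7, 0.3, -0.8]
eef_pos: [561.1, 187.6, 120.9]
wrist_force: [-0.3, -0.6, -0.7]
```

```bash
for i in 1 2 3 4; do python3 -m creep '[[-0.9,[0,0,0.1],0],[-0.9,[0,0,0.2],0],[-0.9,[0,0,0.2],0]]' | egrep 'pos|wrist'; done
```

```text
eef_pos: [561.3, 187.7, 119.4]
wrist_force: [-0.7, -0.5, 2.7]
eef_pos: [561.6, 187.8, 117.8]
wrist_force: [-1.1, 0.4, 4.5]
eef_pos: [561.3, 187.7, 115.1]
wrist_force: [1.0, 0.6, 1.8]
eef_pos: [561.2, 187.6, 112.9]
wrist_force: [0.1, -0.8, -0.4]
```

```bash
for i in 1 2 3; do python3 -m creep '[[-0.9,[0,0,0.1],0],[-0.9,[0,0,0.2],0],[-0.9,[0,0,0.2],0]]' | egrep 'pos|wrist'; done
```

```text
eef_pos: [561.1, 187.6, 110.9]
wrist_force: [-0.1, 0.2, -1.6]
eef_pos: [561.3, 187.7, 109.2]
wrist_force: [-0.6, 0.7, -0.5]
eef_pos: [561.8, 187.9, 109.0]
wrist_force: [-4.2, -1.3, 14.5]
```

It has reached a firm stop after 12 mm in the teeth. I'll do a light tug to check the lock, then release.

```bash
for i in 1 2 3; do python3 -m creep '[[-0.9,[0,0,-0.1],0],[-0.9,[0,0,-0.1],0]]' | egrep 'pos|wrist'; done
```

```text
eef_pos: [561.6, 187.8, 109.1]
wrist_force: [-1.5, 0.2, 8.3]
eef_pos: [561.3, 187.7, 109.2]
wrist_force: [0.6, -0.0, 1.5]
eef_pos: [561.2, 187.7, 110.2]
wrist_force: [-0.6, -0.2, -1.2]
```

```bash
for i in 1 2; do python3 -m creep '[[-0.9,[0,0,-0.1],0],[-0.9,[0,0,-0.1],0]]' | egrep 'pos|wrist'; done
```

```text
eef_pos: [561.2, 187.6, 111.1]
wrist_force: [-0.0, -0.3, -1.8]
eef_pos: [560.9, 187.6, 111.4]
wrist_force: [1.8, 1.2, -10.3]
```

The teeth hold it at 10 N with 2 mm of play, so it's locked. I'll push back home, open and retreat.

```bash
python3 -m creep '[[-0.9,[0,0,0.1],0],[-0.9,[0,0,0.25],0],[-0.9,[0,0,0.27],0],[-0.6,[0,0,0.27],0],[-0.5,[0,0,0.27],0],[-0.45,[0,0,0.27],0],[-0.4,[0,0,-0.3],0],[-0.4,[0,0,-1.5],0],[-0.4,[0,0,-3],0],[-0.4,[0,0,-5],0],[-0.4,[0,0,-8],0],[-0.4,[0,0,-10],0]]'
python3 -m creep '[[-0.4,[0,0,0],0],[-0.4,[0,0,0],0],[-0.4,[0,0,0],0],[-0.4,[0,0,0],0]]'
python3 - <<'E'
from cell import manip
import cv2,numpy as np
a=manip.camera('wrist')[:,:,::-1];b=manip.camera('scene')[:,:,::-1]
c=lambda im:cv2.resize(im,(400,400),interpolation=cv2.INTER_CUBIC)
cv2.imwrite('pics/w8.png',np.hstack([c(a[140:260,223:343]),c(b[120:200,278:358])]))
E
```

```text
clock: 20.15
eef_pos: [561.7, 187.8, 215.8]
eef_rot: [3.141, -0.003, 0.468]
wrist_force: [-0.3, -0.4, 0.7]
finger_gap: 28.6
finger_force: 0.0
clock: 20.55
eef_pos: [561.0, 187.6, 211.3]
eef_rot: [-3.141, 0.002, 0.468]
wrist_force: [1.1, 0.1, -0.2]
finger_gap: 28.3
finger_force: 0.0
```

View pics/w8.png

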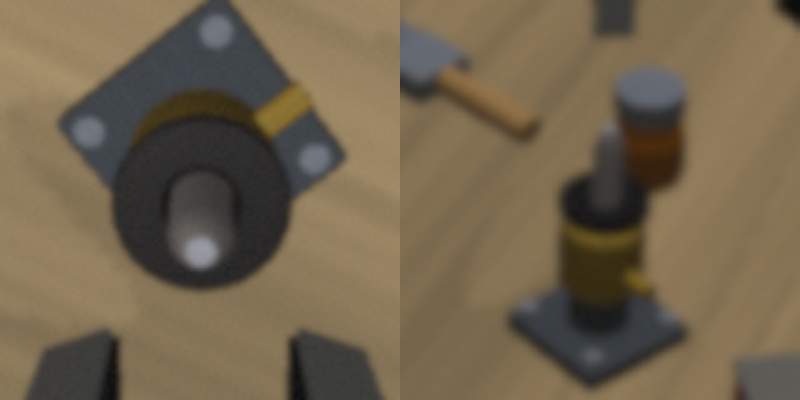

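The tube stands upright and centred in outlet B, with its tip at about (200,252) in the left crop. The collar is back up and the gripper is well clear. Handing in.

```bash
python3 -c "
from cell import manip
print(manip.sign_off())"
```

```text
the job is handed in; nothing more can be done
None
```

I drew the tube out of outlet A, locked it fully home in outlet B with the collar back up, let go and handed the job in at about 21 s; on the first try the tube caught the rim and pressed collar B down at about 10 N, so I backed off and realigned (no verdict was returned).

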